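# Interleave and weight a stack of cast paper discs

## Task

Take the green weight off the pale disc in the middle of the station and set it down on the round cork mat. Slide the plywood separator sheet off its rack onto that disc as far as it will go, then slide the second disc off the opposite rack until it lies centred above the first one; push them along their rails, do not pick them up. Finally put the weight back, centred on top of the new disc; set it down gently both times, and leave the jar and brush alone.

Things in the scene. Friction and masses are not known exactly. Their poses are not given: they have to be found in the camera images.
- station: Fixed wooden interleaving station, 155 mm (x) by 630 mm (y). Origin: on the table under the bed's centre, z up. Bed: round pad in the middle, top at z 20 mm; four brass pins on the diagonals (to z 28 mm) hold the lower disc. Sheet rack on its +y side, disc rack on its -y side.
- sheet_rack (a point): Inner end of the sheet rack, midway between its rails at the height of their tops: station (0, 70, 38) mm; axes as the station's. Two aluminium rails run from here along +y for 250 mm, each 20 mm wide, with a free gap of 84 mm between them, 26 mm deep. Blue lips outside them, 134 mm apart inside, 10 mm higher than the rails. Outer end open.
- disc_rack (a point): Inner end of the disc rack, midway between its rails at the height of their tops: station (0, -67, 44) mm; axes as the station's. Two aluminium rails run along -y for 243 mm, gap 84 mm; blue lips 124 mm apart inside, 10 mm higher than the rails. Outer end open. These rail ends stop the sheet. Nothing stops the upper disc.
- lower_disc: First disc, cast paper, off-white, 120 mm diameter, 16 mm thick, about 0.16 kg, loose, lying on the bed. Origin: centre of its underside (z up).
- sheet: Separator sheet, flat plywood, 130 x 130 x 6 mm, about 0.1 kg, loose, lying across the rails of the sheet rack, its sides parallel to the station's axes. Origin: centre of its underside (z up). It must be pushed towards the station's -y, and when pushed home comes to lie on the lower disc (underside 36 mm above the table) against the ends of the disc rails.
- upper_disc: Second disc, cast paper, bluish grey, 120 mm diameter, 16 mm thick, about 0.16 kg, loose, lying across the rails of the disc rack. Origin: centre of its underside (z up). It must be pushed towards the station's +y; on the sheet its underside is 42 mm above the table.
- weight: Pressing weight: green round steel base of 90 mm diameter and 22 mm height with a dark wooden handle bar above it on two posts 64 mm apart; about 0.75 kg. Bar 90 mm long (along its x), 20 mm wide (y), 20 mm high, from z 46 to 66 mm. Origin: centre of its underside; z up. It starts on the lower disc, underside 36 mm above the table.
- mat: Round cork mat, 130 mm diameter, 6 mm thick, fixed on the table beyond the station. Origin: centre of its underside.
- jar: Closed amber glass jar, 60 mm diameter, 85 mm high, on the table. Origin: centre of its underside. Leave alone.
- brush: Brush lying on the table, 190 mm long along its x. Leave alone.
Mind the look-alikes: they are no part of the job. What is meant by the weight is not pink, purple or yellow, and is the smaller of those in its own colour.

How it is judged:
By the outcome, as a careful person would: the job done as asked, in the order asked, and still so for the second after the job is handed in, with the robot touching nothing.
It also fails if it takes over 69 s, if anything falls off the work surface, if the arm or the gripper's body presses on something with over 40 N, if the wrist force passes 120 N, or if a joint passes its speed limit or range.

## Robot

A 6-joint arm with a two-finger parallel gripper is mounted at the origin on the work surface. World frame = base frame: x ahead of the robot, y to its left, z up, the work surface at z = 0. Lengths are in m, angles in rad, forces in N, time in s.
With the tool pointing down it reaches from about 0.325 to 0.925 m from the base axis. Payload 3.1 kg.
Tool frame: the origin (TCP) lies at the very end of the fingers, on their centre line; the grasp point (between the pads) lies 19 mm behind it; z points along the fingers, y is the line along which they close (so a half turn about z gives the same grasp; the last joint's range is limited). The gripper opens to 85 mm and grips with 20 to 120 N. Pads are 22 mm wide; open, the fingers measure 114 mm over their backs; the gripper's body (76 mm by 85 mm) begins 54 mm behind the grasp point. The pads swing forward as they close: fully open they stand 13 mm farther back than shut.
Start: joints at [1.046, 0.217, 1.613, -0, 1.311, -0.112], TCP at [0.251, 0.573, 0.231] pointing down, gripper open.
Joint ranges: [-2.75, 2.75], [-0.78, 2.1], [0.31, 2.55], [-1.13, 4.27], [0.13, 2.63], [-2.58, 2.58]. Speed limits (rad/s): [2.79, 2.79, 3.14, 3.14, 3.14, 3.14].

## Interface

Orientations are given as a unit quaternion [w, x, y, z].
In Python, from station import sensors, get_image, workorder, find_in gives the robot as it stands. The module is installed in compiled form; this text tells all that it offers.
- The arm moves only by the tool servo_tool, never from a script. Its argument "increments" is a list of rows, each a list of 7 numbers: the shift along the tool's x, y, z scaled (see below), then the turn, a rotation vector about the tool's x, y, z scaled (see below), then the opening, from 0 (shut) to 1 (fully open). A call has exactly 10 rows; each row shifts and turns the commanded pose from where the row before left it, along the tool's axes as they then stand; what a row does not reach is not made up. The controller multiplies each number of a shift by 40 mm and each number of a turn by 5 degrees. A row lasts 1/12 s, in which the tool goes at most 41.7 mm and 7.16 degrees, less where a joint would pass 70% of its speed; a pose out of reach is approached as far as the arm can. A call with a number of a shift or a turn outside -1 to 1 is refused whole. A call with a gripper value outside its range is refused whole. The fingers move at their own pace and stop on an object; "force" is the grip in N (left out, the last holds). Time passes only in rows, so rows that do not move let the fingers close, or fill a call up. It gives the time, the measured TCP pose, the force, the opening and the grip force at its end, in the units of the state.
- sensors.state(): the state, without advancing time (a new reading comes with each control period).
- get_image(name): name is "scene" or "top"; returns a dict with "image" (480x640x3 uint8, blue, green, red), "range_z" (480x640 float32, m along the optical axis (not along the pixel's ray), 0 where there is no reading), "fx", "fy", "cx", "cy" (pixels), "dist_coeffs" ([k1, k2, p1, p2, k3] as OpenCV has them; the pictures are not rectified), "rvec" (rotation vector, rad) and "tvec" (3), from world to camera coordinates, as OpenCV has them. Camera axes: x right, y down, z forward; pixel columns grow to the right and rows downward; lengths in m; the calibration is good to about 2 mm. A picture is of the moment at which its call begins.
- workorder.close_job(): hands the job in; it is judged then, once.
Trained networks look in a picture, given as the dict that the camera call returned (one of the last four; its "shot" number tells which), for a name from the list of things; names that differ only in an ending like _2 or _b are one class to them, and where a whole thing is asked for, a point or a joint stands for the part that bears it (a point fixed in the world has none). Each returns a list of dicts, best first, with "conf" (0 to 1); they miss things now and then, are a little off and sometimes report something else, mostly with a low value. They report only what shows in the picture. A call takes as long as a camera call. They do not tell look-alikes from the thing itself.
- find_in(picture, target): "pixel" ([row, column] in pixels, amid what is visible of it).
The state is a dict: "time_s": time; "qpos": joint angles; "qd": joint speeds; "joint_torque": joint torques, N m; "ee_pos": TCP position; "eef_rot": TCP orientation; "ft_force": force on the tool from outside, world axes, zero at the start; "moment": the same for the moment, N m; "grip_width": finger opening in m; "grasp_force": force on a finger pad.
Only numpy, scipy, OpenCV 4.12 (cv2) and the standard library are available. Lean on these libraries where they do the work, as an engineer would, in place of code of your own. Each camera call takes 0.05 s, during which the arm holds its last target. There are 200 camera calls.

## Working session

There is one attempt and no reset: what is moved stays moved. The work goes in short steps, Python scripts to look and compute and a tool call to move; the robot and the scene stay as the last step left them, time stands still between calls to the robot, and variables do not carry over. Pictures are saved under pics/ and viewed, at most 10 in all, crops included, and the job is handed in when it is done.

Besides the shell and the picture viewer there is one more tool, called after "Emit:" as name(argument=value, ...) on one line, values as JSON. servo_tool: Moves the arm, as the interface text tells. Shifts and turns lie within -1 to 1; 1 stands for 40 mm of shift or 5 degrees of turn. Its arguments: {"type":"object","properties":{"increments":{"type":"array","items":{"type":"array","items":{"type":"number","minimum":-1,"maximum":1}}},"force":{"type":"number"}},"required":["increments"]}

```bash
mkdir -p pics
cat > h.py <<'E'
import numpy as np, cv2
from station import sensors, get_image, workorder, find_in
def ray(p,r,c):
    u=cv2.undistortPoints(np.array([[[c,r]]],float),np.array([[p['fx'],0,p['cx']],[0,p['fy'],p['cy']],[0,0,1]]),np.array(p['dist_coeffs']))[0,0]
    R=cv2.Rodrigues(np.array(p['rvec'],float))[0]; t=np.array(p['tvec'],float).ravel()
    return R,t,np.array([u[0],u[1],1.])
def at_z(p,r,c,z):
    R,t,d=ray(p,r,c); o=-R.T@t; w=R.T@d
    return o+w*(z-o[2])/w[2]
def by_range(p,r,c):
    R,t,d=ray(p,r,c); zz=p['range_z'][int(round(r)),int(round(c))]
    return R.T@(d*zz-t)
def cloud(p):
    K=np.array([[p['fx'],0,p['cx']],[0,p['fy'],p['cy']],[0,0,1]])
    g=np.mgrid[0:480,0:640]; uv=np.stack([g[1].ravel(),g[0].ravel()],1).astype(float)[:,None]
    u=cv2.undistortPoints(uv,K,np.array(p['dist_coeffs']))[:,0]
    z=p['range_z'].ravel().astype(float); P=np.c_[u*z[:,None],z]
    R=cv2.Rodrigues(np.array(p['rvec'],float))[0]; t=np.array(p['tvec'],float).ravel()
    W=(P-t)@R; W[z==0]=np.nan
    return W.reshape(480,640,3)
E
python3 - <<'E'
from h import *
print(sensors.state())
for n in ('top','scene'):
    p=get_image(n); cv2.imwrite(f'pics/{n}0.png',p['image'])
    for t in ('station','lower_disc','sheet','upper_disc','weight','mat','jar','brush'):
        for f in find_in(p,t)[:5]:
            r,c=f['pixel']; print(n,t,np.round(f['pixel']),round(f['conf'],2),np.round(by_range(p,r,c),3))
E
```

```text
{'time_s': 0.0, 'qpos': array([ 1.04577407e+00,  2.17765360e-01,  1.61491832e+00, -7.13048166e-06,
        1.31131300e+00, -1.12188105e-01]), 'qd': array([ 7.36256716e-04, -1.53414525e-03, -1.41419463e-03, -2.08913805e-05,
       -3.87719333e-04, -5.87276761e-04]), 'joint_torque': array([ 7.10564054e-04, -3.96841693e+01, -3.03857732e+01,  2.43510675e-05,
        9.75494360e-03, -7.00445440e-06]), 'ee_pos': array([0.25031891, 0.5717949 , 0.22996959]), 'eef_rot': array([-3.73250691e-04,  2.04953312e-01,  9.78771013e-01, -1.14260126e-03]), 'ft_force': array([-0.68771401, -0.52896469, -0.70471502]), 'moment': array([ 0.00375526, -0.04268243,  0.04488508]), 'grasp_force': 0.0, 'grip_width': 0.08558535091038319}
top station [256. 361.] 0.74 [ 0.471 -0.038  0.037]
top lower_disc [269. 341.] 0.55 [0.44  0.01  0.036]
top sheet [247. 271.] 0.89 [0.49  0.184 0.046]
top sheet [257. 364.] 0.16 [ 0.471 -0.047  0.012]
top sheet [271. 341.] 0.16 [0.434 0.011 0.036]
top upper_disc [259. 413.] 0.97 [ 0.464 -0.164  0.062]
top weight [170. 205.] 0.92 [0.686 0.358 0.026]
top weight [328. 200.] 0.87 [0.29
[... 263 characters left out ...]
[158. 252.] 0.61 [0.702 0.231 0.082]
top brush [200. 444.] 0.82 [ 0.618 -0.245  0.023]
scene station [269. 291.] 0.98 [ 0.483 -0.058  0.014]
scene lower_disc [257. 305.] 0.89 [ 0.502 -0.024  0.045]
scene sheet [199. 350.] 0.61 [0.495 0.184 0.043]
scene upper_disc [291. 260.] 0.69 [ 0.474 -0.162  0.058]
scene weight [130. 322.] 0.91 [0.287 0.351 0.031]
scene weight [195. 443.] 0.9 [0.694 0.321 0.066]
scene weight [168. 294.] 0.69 [0.34  0.149 0.093]
scene weight [241. 310.] 0.68 [0.49  0.013 0.058]
scene weight [272. 196.] 0.66 [ 0.3   -0.206  0.023]
scene mat [288. 364.] 0.85 [0.656 0.007 0.004]
scene jar [229. 432.] 0.92 [0.719 0.215 0.062]
scene brush [364. 292.] 0.8 [ 0.628 -0.247  0.017]
```

View pics/top0.png

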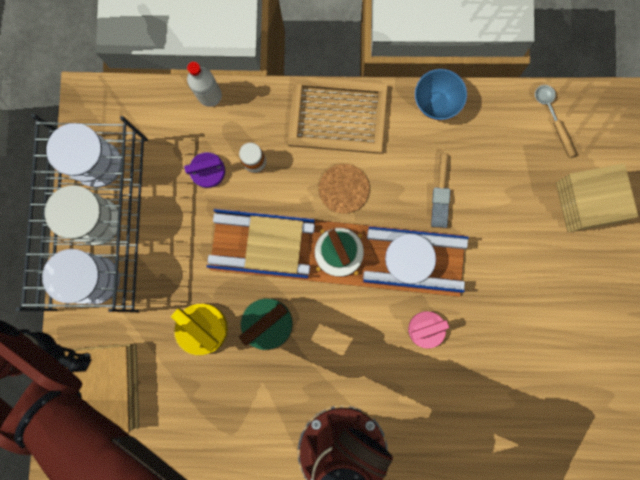

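View pics/scene0.png

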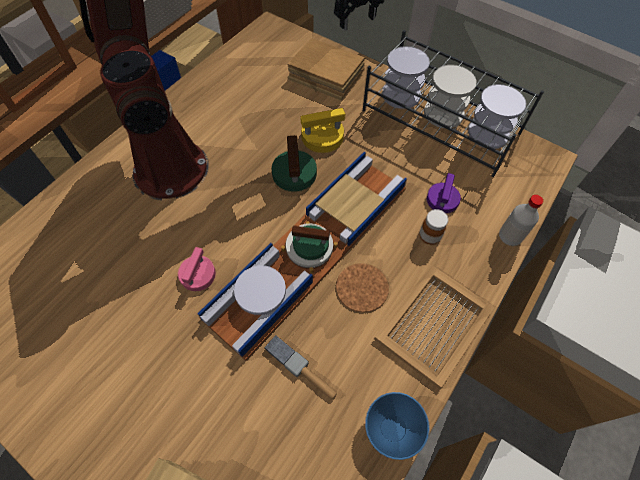

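Candidates in the top picture: purple (170,205), yellow (328,200), pink (330,428), large green (325,266) and the smaller green one on the pale disc (250,338). I choose the last: it is green, the smaller of the two, and sits on the pale disc. Now the close crop and exact geometry.

```bash
cat > m.py <<'E'
from h import *
def masks(p):
    h=cv2.cvtColor(p['image'],cv2.COLOR_BGR2HSV).astype(int); return h[...,0],h[...,1],h[...,2]
def circ(pts):
    A=np.c_[2*pts,np.ones(len(pts))]; s=np.linalg.lstsq(A,(pts**2).sum(1),rcond=None)[0]
    return s[:2],np.sqrt(s[2]+s[:2]@s[:2])
def proj(p,pts,z): return np.array([at_z(p,r,c,z)[:2] for r,c in pts])
def blob_circ(p,mask,z):
    n,l,s,_=cv2.connectedComponentsWithStats(mask.astype(np.uint8)); k=1+np.argmax(s[1:,4])
    c=cv2.convexHull(cv2.findContours((l==k).astype(np.uint8),cv2.RETR_EXTERNAL,cv2.CHAIN_APPROX_NONE)[0][0])[:,0]
    return circ(proj(p,c[:,::-1],z)),s[k,4]
E
python3 - <<'E'
from m import *
for n in ('top','scene'):
    p=get_image(n); W=cloud(p); H,S,V=masks(p); x,y,z=W[...,0],W[...,1],W[...,2]
    near=(abs(x-.48)<.13)&(abs(y)<.36)
    print(n,'cam',np.round(-cv2.Rodrigues(np.array(p['rvec']))[0].T@np.array(p['tvec']).ravel(),3))
    blue=near&(H>105)&(H<128)&(S>150)
    for a,zz in ((1,.048),(-1,.054)):
        q=blue&(a*y>.03)&(abs(z-zz)<.006); pts=proj(p,np.argwhere(q),zz).astype(np.float32)
        (cx,cy),wh,an=cv2.minAreaRect(pts); print('lips',a,len(pts),np.round([cx,cy,*wh,an],4))
    # weight
    q=near&(abs(y-.01)<.09)&(z>.085)&(z<.115); pts=proj(p,np.argwhere(q),.102).astype(np.float32)
    print('bar',len(pts),np.round(np.r_[cv2.minAreaRect(pts)[0],cv2.minAreaRect(pts)[1],cv2.minAreaRect(pts)[2]],4),np.nanmedian(z[q]))
    print('mat',blob_circ(p,(abs(x-.65)<.09)&(abs(y)<.09)&(S>100)&(V<200)&(abs(z-.006)<.006)&(x>.57)&(H<16),.006))
    print('ud',blob_circ(p,near&(y<-.08)&(S<60)&(z>.053)&(z<.068),.060))
    q=near&(abs(y-.184)<.12)&(abs(z-.044)<.005)&(H>8)&(H<28); pts=proj(p,np.argwhere(q),.044).astype(np.float32)
    print('sheet',np.round(np.r_[cv2.minAreaRect(pts)[0],cv2.minAreaRect(pts)[1],cv2.minAreaRect(pts)[2]],4))
    print('ld',blob_circ(p,near&(abs(y-.01)<.08)&(((S<60)&(abs(z-.036)<.007))),.036))
    # per blue lip line
    pj=proj(p,np.argwhere(blue),.050); 
    if n=='top':
        for a in(1,-1):
            for sd in (1,-1):
                u=pj[(a*pj[:,1]>.07)]; mid=.478+.0*u[:,1]+(.0747*(u[:,1]))
                v=u[sd*(u[:,0]-mid)>0.03]; f=np.polyfit(v[:,1],v[:,0],1); print('lip',a,sd,len(v),f, np.percentile(v[:,1],[1,99]))
    if n=='top': cv2.imwrite('pics/crop.png',cv2.resize(p['image'][190:310,200:480],None,fx=2.8,fy=2.8,interpolation=2))
E
```

```text
top cam [0.324 0.011 1.462]
lips 1 231 [ 0.4982  0.2079  0.2419  0.1424 84.9147]
lips -1 167 [ 0.4648 -0.1721  0.2317  0.1327 84.9208]
bar 330 [4.84900e-01 1.60000e-02 9.04000e-02 2.05000e-02 2.61064e+01] 0.10091049725244366
mat ((array([0.64755358, 0.00666103]), np.float64(0.06329303945657487)), np.int32(1592))
ud ((array([ 0.46528842, -0.15729611]), np.float64(0.059389561732650836)), np.int32(1867))
sheet [ 0.4952  0.1575  0.1751  0.1319 85.2867]
ld ((array([0.48121899, 0.01579322]), np.float64(0.059286659296506804)), np.int32(688))
lip 1 1 122 [0.08542349 0.54935743] [0.08378893 0.321098  ]
lip 1 -1 130 [0.08779685 0.41025918] [0.09852797 0.32246802]
lip -1 1 48 [0.08652437 0.54595658] [-0.28733976 -0.08080149]
lip -1 -1 119 [0.08637212 0.41489953] [-0.28012818 -0.0728085 ]
scene cam [ 0.818 -0.426  1.027]
lips 1 387 [ 0.5017  0.2078  0.249   0.1471 84.8852]
lips -1 507 [ 0.4687 -0.1727  0.2402  0.1369 85.1241]
bar 387 [4.90600e-01 1.28000e-02 8.99000e-02 2.84000e-02 2.65325e+01] 0.10059587366929737
mat ((array([0.64898954, 0.00707143]), np.float64(0.06926485094825605)), np.int32(2086))
ud ((array([ 0.46863177, -0.15841835]), np.float64(0.06007138513118617)), np.int32(1950))
sheet [ 0.4926  0.1776  0.1331  0.141  85.0124]
ld ((array([0.4850953 , 0.01419955]), np.float64(0.05944866640654354)), np.int32(478))
```

View pics/crop.png

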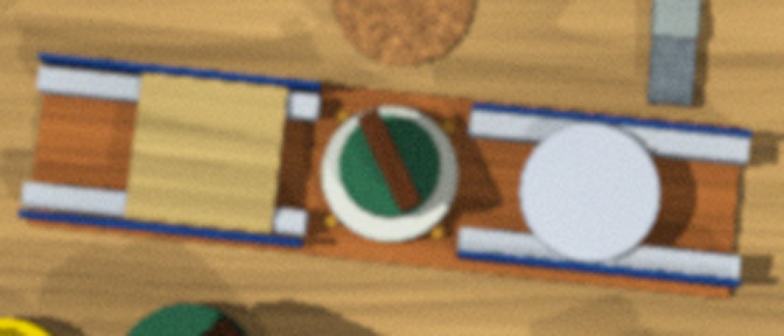

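The crop shows the smaller green weight with its bar on the pale disc at crop (388,168), i.e. top pixel (250,338); sheet left at (205,150), grey disc right at (590,192). It's the right one. Now a helper that turns targets into rows.

```bash
cat > plan.py <<'E'
import sys,json
from h import *
from scipy.spatial.transform import Rotation as Ro
# plan(segments): each (x,y,z,yawdeg of tool y axis,rows,opening); tool kept pointing down
def plan(segs,start=None):
    s=sensors.state(); p=np.array(s['ee_pos']) if start is None else np.array(start,float)
    w,x,y,z=s['eef_rot']; R=Ro.from_quat([x,y,z,w]); out=[]
    for X,Y,Z,yaw,n,op in segs:
        a=np.radians(yaw); Ry=np.array([np.cos(a),np.sin(a),0]); Rz=np.array([0,0,-1.]); T=Ro.from_matrix(np.c_[np.cross(Ry,Rz),Ry,Rz])
        for k in range(n):
            d=np.round(R.inv().apply(np.array([X,Y,Z])-p)/(n-k)/.04,2)
            r=np.round(np.degrees((R.inv()*T).as_rotvec())/(n-k)/5,2)
            if max(abs(d).max(),abs(r).max())>1: print('CLIP',d,r)
            d=d.clip(-1,1); r=r.clip(-1,1)
            p=p+R.apply(d*.04); R=R*Ro.from_rotvec(np.radians(r*5)); out.append([*(d+0.),*(r+0.),op])
    print('end',np.round(p,4))
    for i in range(0,len(out),10): print(json.dumps([[float(v) for v in r] for r in out[i:i+10]]))
E
python3 -c "
from plan import *
plan([(.4865,.015,.20,116.3,17,1),(.4865,.015,.20,116.3,3,1)])"
```

```text
end [0.4864 0.0151 0.2001]
[[-0.65, -0.61, 0.05, 0.0, 0.0, -0.59, 1.0], [-0.61, -0.64, 0.05, 0.0, 0.0, -0.59, 1.0], [-0.58, -0.68, 0.05, 0.0, 0.0, -0.59, 1.0], [-0.54, -0.7, 0.05, 0.0, 0.0, -0.59, 1.0], [-0.51, -0.73, 0.04, 0.0, 0.0, -0.59, 1.0], [-0.47, -0.76, 0.05, 0.0, 0.0, -0.59, 1.0], [-0.43, -0.78, 0.04, 0.0, 0.0, -0.59, 1.0], [-0.39, -0.8, 0.05, 0.0, 0.0, -0.59, 1.0], [-0.35, -0.82, 0.04, 0.0, 0.0, -0.59, 1.0], [-0.3, -0.84, 0.05, 0.0, 0.0, -0.58, 1.0]]
[[-0.26, -0.85, 0.04, 0.0, 0.0, -0.59, 1.0], [-0.22, -0.86, 0.05, 0.0, 0.0, -0.58, 1.0], [-0.17, -0.87, 0.04, 0.0, 0.0, -0.59, 1.0], [-0.13, -0.88, 0.05, 0.0, 0.0, -0.58, 1.0], [-0.09, -0.89, 0.04, 0.0, 0.0, -0.59, 1.0], [-0.04, -0.89, 0.05, 0.0, 0.0, -0.58, 1.0], [0.01, -0.89, 0.04, 0.0, 0.0, -0.59, 1.0], [0.0, 0.0, 0.0, 0.0, 0.0, 0.0, 1.0], [0.0, 0.0, 0.0, 0.0, 0.0, 0.0, 1.0], [0.0, 0.0, 0.0, 0.0, 0.0, 0.0, 1.0]]
```

Emit:
servo_tool(increments=[[-0.65, -0.61, 0.05, 0.0, 0.0, -0.59, 1.0], [-0.61, -0.64, 0.05, 0.0, 0.0, -0.59, 1.0], [-0.58, -0.68, 0.05, 0.0, 0.0, -0.59, 1.0], [-0.54, -0.7, 0.05, 0.0, 0.0, -0.59, 1.0], [-0.51, -0.73, 0.04, 0.0, 0.0, -0.59, 1.0], [-0.47, -0.76, 0.05, 0.0, 0.0, -0.59, 1.0], [-0.43, -0.78, 0.04, 0.0, 0.0, -0.59, 1.0], [-0.39, -0.8, 0.05, 0.0, 0.0, -0.59, 1.0], [-0.35, -0.82, 0.04, 0.0, 0.0, -0.59, 1.0], [-0.3, -0.84, 0.05, 0.0, 0.0, -0.58, 1.0]])

```text
time_s: 1.83
ee_pos: [0.3898, 0.243, 0.2128]
eef_rot: [0.001, -0.052, 0.999, 0.0]
ft_force: [-0.2, 0.1, -0.0]
grip_width: 0.0852
grasp_force: 0.0
```

Emit:
servo_tool(increments=[[-0.26, -0.85, 0.04, 0.0, 0.0, -0.59, 1.0], [-0.22, -0.86, 0.05, 0.0, 0.0, -0.58, 1.0], [-0.17, -0.87, 0.04, 0.0, 0.0, -0.59, 1.0], [-0.13, -0.88, 0.05, 0.0, 0.0, -0.58, 1.0], [-0.09, -0.89, 0.04, 0.0, 0.0, -0.59, 1.0], [-0.04, -0.89, 0.05, 0.0, 0.0, -0.58, 1.0], [0.01, -0.89, 0.04, 0.0, 0.0, -0.59, 1.0], [0.0, 0.0, 0.0, 0.0, 0.0, 0.0, 1.0], [0.0, 0.0, 0.0, 0.0, 0.0, 0.0, 1.0], [0.0, 0.0, 0.0, 0.0, 0.0, 0.0, 1.0]])

```text
time_s: 2.67
ee_pos: [0.4861, 0.0154, 0.2]
eef_rot: [-0.0, -0.227, 0.974, 0.0]
ft_force: [-0.7, 0.6, 0.4]
grip_width: 0.0855
grasp_force: 0.0
```

Emit:
servo_tool(increments=[[0, 0, 0.6, 0, 0, 0, 1], [0, 0, 0.6, 0, 0, 0, 1], [0, 0, 0.6, 0, 0, 0, 1], [0, 0, 0.6, 0, 0, 0, 1], [0, 0, 0.4, 0, 0, 0, 1], [0, 0, 0.3, 0, 0, 0, 1], [0, 0, 0, 0, 0, 0, 1], [0, 0, 0, 0, 0, 0, 0], [0, 0, 0, 0, 0, 0, 0], [0, 0, 0, 0, 0, 0, 0]], force=45)

```text
time_s: 3.5
ee_pos: [0.4876, 0.0156, 0.0776]
eef_rot: [0.001, -0.228, 0.974, -0.0]
ft_force: [-0.4, -0.5, 0.2]
grip_width: 0.0516
grasp_force: 0.0
```

Emit:
servo_tool(increments=[[0, 0, 0, 0, 0, 0, 0], [0, 0, 0, 0, 0, 0, 0], [0, 0, 0, 0, 0, 0, 0], [0, 0, 0, 0, 0, 0, 0], [0, 0, 0, 0, 0, 0, 0], [0, 0, -0.05, 0, 0, 0, 0], [0, 0, -0.1, 0, 0, 0, 0], [0, 0, -0.2, 0, 0, 0, 0], [0, 0, -0.3, 0, 0, 0, 0], [0, 0, -0.3, 0, 0, 0, 0]])

```text
time_s: 4.33
ee_pos: [0.4848, 0.0151, 0.1133]
eef_rot: [-0.002, -0.227, 0.974, 0.0]
ft_force: [0.4, 0.9, -6.3]
grip_width: 0.0192
grasp_force: 45.4
```

```bash
python3 -c "
from m import *
for n in ('top','scene'):
    p=get_image(n);H,S,V=masks(p); W=cloud(p); x,y,z=np.moveaxis(W,-1,0)
    cv2.imwrite(f'pics/{n}1.png',p['image'])
    print(blob_circ(p,(S<70)&(abs(x-.483)<.1)&(abs(y-.015)<.08)&(abs(z-.036)<.008),.036))
print(sensors.state()['ft_force'],sensors.state()['ee_pos'])
"
```

```text
((array([0.47106505, 0.01799698]), np.float64(0.05101716737689175)), np.int32(358))
((array([0.48512755, 0.01398696]), np.float64(0.05968334766380626)), np.int32(730))
[ 1.50315305 -0.17340807 -5.95478935] [0.48789034 0.01478022 0.11581322]
```

View pics/scene1.png

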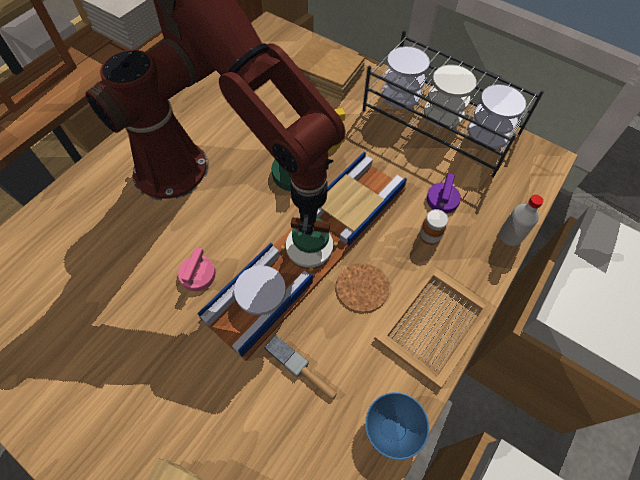

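Weight is held by its bar at scene (310,228), clear of the disc. Next: over the mat and down gently.

```bash
python3 -c "
from plan import *
plan([(.500,.014,.130,116.3,2,0),(.635,.0075,.130,116.3,6,0),(.6483,.007,.12,116.3,2,0),(.6483,.007,.06,116.3,4,0),(.6483,.007,.05,116.3,2,0),(.6483,.007,.0455,116.3,4,0)],[.4864,.0151,.114])"
```

```text
end [0.6484 0.0068 0.0456]
[[-0.15, -0.09, -0.2, -0.01, 0.02, 0.0, 0.0], [-0.14, -0.09, -0.2, -0.02, 0.02, 0.0, 0.0], [-0.49, -0.27, 0.0, 0.0, 0.0, 0.0, 0.0], [-0.49, -0.27, 0.0, 0.0, 0.0, 0.0, 0.0], [-0.49, -0.27, 0.0, 0.0, 0.0, 0.0, 0.0], [-0.5, -0.28, 0.0, 0.0, 0.0, 0.0, 0.0], [-0.49, -0.27, 0.0, 0.0, 0.0, 0.0, 0.0], [-0.5, -0.28, 0.0, 0.0, 0.0, 0.0, 0.0], [-0.15, -0.08, 0.12, 0.0, 0.0, 0.0, 0.0], [-0.14, -0.08, 0.13, 0.0, 0.0, 0.0, 0.0]]
[[0.0, 0.0, 0.37, 0.0, 0.0, 0.0, 0.0], [0.0, 0.0, 0.38, 0.0, 0.0, 0.0, 0.0], [0.0, 0.0, 0.37, 0.0, 0.0, 0.0, 0.0], [0.0, 0.0, 0.38, 0.0, 0.0, 0.0, 0.0], [0.0, 0.0, 0.12, 0.0, 0.0, 0.0, 0.0], [0.0, 0.0, 0.13, 0.0, 0.0, 0.0, 0.0], [0.0, 0.0, 0.03, 0.0, 0.0, 0.0, 0.0], [0.0, 0.0, 0.03, 0.0, 0.0, 0.0, 0.0], [0.0, 0.0, 0.03, 0.0, 0.0, 0.0, 0.0], [0.0, 0.0, 0.02, 0.0, 0.0, 0.0, 0.0]]
```

Emit:
servo_tool(increments=[[-0.15, -0.09, -0.2, 0, 0, 0, 0], [-0.14, -0.09, -0.2, 0, 0, 0, 0], [-0.49, -0.27, 0, 0, 0, 0, 0], [-0.49, -0.27, 0, 0, 0, 0, 0], [-0.49, -0.27, 0, 0, 0, 0, 0], [-0.5, -0.28, 0, 0, 0, 0, 0], [-0.49, -0.27, 0, 0, 0, 0, 0], [-0.5, -0.28, 0, 0, 0, 0, 0], [-0.15, -0.08, 0.12, 0, 0, 0, 0], [-0.14, -0.08, 0.13, 0, 0, 0, 0]])

```text
time_s: 5.27
ee_pos: [0.6505, 0.0066, 0.1201]
eef_rot: [0.001, -0.227, 0.974, -0.0]
ft_force: [-0.7, -0.2, -6.8]
grip_width: 0.0192
grasp_force: 45.6
```

Emit:
servo_tool(increments=[[0, 0, 0.37, 0, 0, 0, 0], [0, 0, 0.38, 0, 0, 0, 0], [0, 0, 0.37, 0, 0, 0, 0], [0, 0, 0.38, 0, 0, 0, 0], [0, 0, 0.15, 0, 0, 0, 0], [0, 0, 0.1, 0, 0, 0, 0], [0, 0, 0.04, 0, 0, 0, 0], [0, 0, 0, 0, 0, 0, 0], [0, 0, 0, 0, 0, 0, 0], [0, 0, 0, 0, 0, 0, 0]])

```text
time_s: 6.1
ee_pos: [0.6496, 0.0067, 0.0497]
eef_rot: [0.001, -0.227, 0.974, -0.0]
ft_force: [0.3, 0.1, -6.0]
grip_width: 0.0195
grasp_force: 45.6
```

```bash
python3 -c "
from m import *
s=sensors.state();print(s['ee_pos'],s['ft_force'],s['moment'])
p=get_image('scene');q=p['image'][215:345,290:440];cv2.imwrite('pics/mat.png',cv2.resize(q,None,fx=4,fy=4,interpolation=2))
W=cloud(p);H,S,V=masks(p);x,y,z=np.moveaxis(W,-1,0)
q=(abs(x-.648)<.06)&(abs(y-.007)<.06)&(H>60)&(H<95)&(S>80);print(q.sum(),np.nanpercentile(z[q],[50,80,95]))
"
```

```text
[0.64962196 0.00674572 0.04970783] [ 0.28235489  0.13461608 -5.98258836] [ 0.02729433  0.04908092 -0.00704249]
573 [0.02981369 0.03224135 0.14485251]
```

View pics/mat.png

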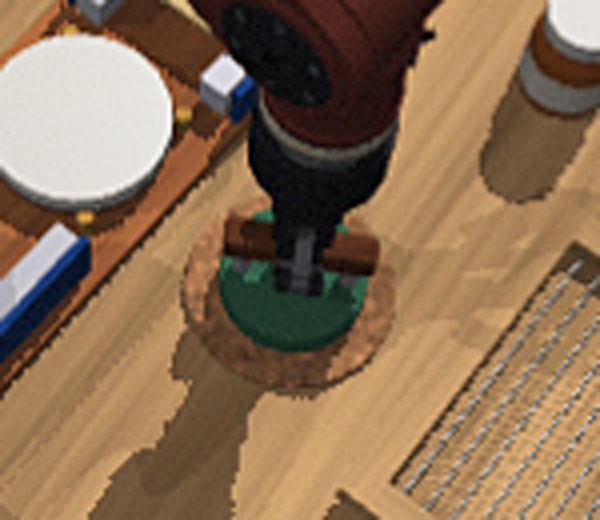

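Weight hovers about 2–3 mm over the mat, centred on it (crop 292,290). Finish lowering slowly.

Emit:
servo_tool(increments=[[0, 0, 0.02, 0, 0, 0, 0], [0, 0, 0.01, 0, 0, 0, 0], [0, 0, 0.01, 0, 0, 0, 0], [0, 0, 0.01, 0, 0, 0, 0], [0, 0, 0.01, 0, 0, 0, 0], [0, 0, 0, 0, 0, 0, 0], [0, 0, 0, 0, 0, 0, 0], [0, 0, 0, 0, 0, 0, 0], [0, 0, 0, 0, 0, 0, 0], [0, 0, 0, 0, 0, 0, 0]])

```text
time_s: 6.98
ee_pos: [0.6486, 0.0069, 0.0471]
eef_rot: [-0.0, -0.228, 0.974, -0.0]
ft_force: [-5.0, 0.0, 4.6]
grip_width: 0.0191
grasp_force: 47.2
```

Emit:
servo_tool(increments=[[0, 0, -0.01, 0, 0, 0, 0], [0, 0, 0, 0, 0, 0, 0.5], [0, 0, 0, 0, 0, 0, 1], [0, 0, 0, 0, 0, 0, 1], [0, 0, 0, 0, 0, 0, 1], [0, 0, 0, 0, 0, 0, 1], [0, 0, 0, 0, 0, 0, 1], [0, 0, 0, 0, 0, 0, 1], [0, 0, -0.1, 0, 0, 0, 1], [0, 0, -0.3, 0, 0, 0, 1]])

```text
time_s: 7.82
ee_pos: [0.6465, 0.007, 0.0607]
eef_rot: [-0.002, -0.227, 0.974, 0.001]
ft_force: [-1.2, -0.4, -1.4]
grip_width: 0.0852
grasp_force: 0.0
```

Emit:
servo_tool(increments=[[0, 0, -0.6, 0, 0, 0, 1], [0, 0, -0.7, 0, 0, 0, 1], [0, 0, -0.7, 0, 0, 0, 1], [0, 0, -0.6, 0, 0, 0, 1], [0, 0, -0.4, 0, 0, 0, 0.4], [0, 0, 0, 0, 0, 0, 0.4], [0, 0, 0, 0, 0, 0, 0.4], [0, 0, 0, 0, 0, 0, 0.4], [0, 0, 0, 0, 0, 0, 0.4], [0, 0, 0, 0, 0, 0, 0.4]])

```text
time_s: 8.65
ee_pos: [0.6471, 0.007, 0.1803]
eef_rot: [-0.002, -0.227, 0.974, 0.001]
ft_force: [-0.9, -0.6, -1.0]
grip_width: 0.0344
grasp_force: 0.0
```

Run:
```python
from m import *
from plan import plan
th=np.radians(-4.94);ux=np.array([np.cos(th),np.sin(th)]);uy=np.array([-np.sin(th),np.cos(th)])
for n,o in (('top',(.4813,.0147)),('scene',(.485,.0143))):
    p=get_image(n);W=cloud(p);d=W[...,:2]-o;a=d@ux;b=d@uy;z=W[...,2]
    q=(abs(a)<.035)&(b>.09)&(b<.33)&(z>.036)&(z<.052);print(n,'sheet',q.sum(),np.percentile(b[q],[0,1,50,99,100]),np.median(z[q]))
    q=(abs(a)<.008)&(b<-.06)&(b>-.33)&(z>.05)&(z<.07);print(n,'disc',q.sum(),np.percentile(b[q],[0,1,50,99,100]),np.median(z[q]))
o=np.array([.483,.0145])
P=lambda a,b,z:(*np.round(o+a*ux+b*uy,4),z)
print(P(0,.285,.1),P(0,.0754,.1))
plan([(*P(0,.285,.15),-4.94,26,.4),(*P(0,.285,.08),-4.94,4,.4)],[.6484,.0069,.1824])
```

```text
top sheet 1387 [0.10367878 0.10738253 0.16857425 0.22927663 0.23120899] 0.04323232586612701
top disc 320 [-0.23246247 -0.23097229 -0.17240805 -0.11526951 -0.1137945 ] 0.05895884211939308
scene sheet 788 [0.09848082 0.09984349 0.14313535 0.2041251  0.20745724] 0.04356664303101286
scene disc 326 [-0.23268816 -0.23230412 -0.17599267 -0.11497205 -0.11383139] 0.05953150334664942
(np.float64(0.5075), np.float64(0.2984), 0.1) (np.float64(0.4895), np.float64(0.0896), 0.1)
end [0.5074 0.2985 0.0801]
[[0.0, 0.31, 0.03, 0.0, 0.0, 0.93, 0.4], [0.02, 0.31, 0.03, 0.0, 0.0, 0.93, 0.4], [0.05, 0.31, 0.03, 0.0, 0.0, 0.93, 0.4], [0.07, 0.3, 0.03, 0.0, 0.0, 0.93, 0.4], [0.1, 0.3, 0.03, 0.0, 0.0, 0.93, 0.4], [0.12, 0.29, 0.03, 0.0, 0.0, 0.93, 0.4], [0.14, 0.28, 0.03, 0.0, 0.0, 0.93, 0.4], [0.17, 0.26, 0.03, 0.0, 0.0, 0.93, 0.4], [0.19, 0.25, 0.03, 0.0, 0.0, 0.93, 0.4], [0.2, 0.23, 0.03, 0.0, 0.0, 0.93, 0.4]]
[[0.22, 0.22, 0.03, 0.0, 0.0, 0.93, 0.4], [0.24, 0.2, 0.03, 0.0, 0.0, 0.93, 0.4], [0.26, 0.18, 0.03, 0.0, 0.0, 0.93, 0.4], [0.27, 0.16, 0.03, 0.0, 0.0, 0.94, 0.4], [0.28, 0.13, 0.03, 0.0, 0.0, 0.93, 0.4], [0.29, 0.11, 0.03, 0.0, 0.0, 0.94, 0.4], [0.3, 0.09, 0.03, 0.0, 0.0, 0.93, 0.4], [0.3, 0.06, 0.03, 0.0, 0.0, 0.94, 0.4], [0.31, 0.04, 0.04, 0.0, 0.0, 0.93, 0.4], [0.31, 0.01, 0.03, 0.0, 0.0, 0.94, 0.4]]
[[0.31, -0.02, 0.04, -0.01, 0.0, 0.93, 0.4], [0.31, -0.04, 0.03, 0.0, 0.0, 0.94, 0.4], [0.3, -0.07, 0.04, -0.01, 0.0, 0.93, 0.4], [0.3, -0.09, 0.03, 0.0, 0.0, 0.94, 0.4], [0.29, -0.11, 0.04, -0.01, 0.0, 0.93, 0.4], [0.28, -0.14, 0.03, 0.0, -0.01, 0.94, 0.4], [0.0, 0.0, 0.44, 0.0, 0.0, 0.0, 0.4], [0.0, 0.0, 0.44, 0.0, 0.0, 0.0, 0.4], [0.0, 0.0, 0.44, 0.0, 0.0, 0.0, 0.4], [0.0, 0.0, 0.43, 0.0, 0.0, 0.0, 0.4]]
```

Emit:
servo_tool(increments=[[0.0, 0.31, 0.03, 0.0, 0.0, 0.93, 0.4], [0.02, 0.31, 0.03, 0.0, 0.0, 0.93, 0.4], [0.05, 0.31, 0.03, 0.0, 0.0, 0.93, 0.4], [0.07, 0.3, 0.03, 0.0, 0.0, 0.93, 0.4], [0.1, 0.3, 0.03, 0.0, 0.0, 0.93, 0.4], [0.12, 0.29, 0.03, 0.0, 0.0, 0.93, 0.4], [0.14, 0.28, 0.03, 0.0, 0.0, 0.93, 0.4], [0.17, 0.26, 0.03, 0.0, 0.0, 0.93, 0.4], [0.19, 0.25, 0.03, 0.0, 0.0, 0.93, 0.4], [0.2, 0.23, 0.03, 0.0, 0.0, 0.93, 0.4]])

```text
time_s: 9.58
ee_pos: [0.5934, 0.1195, 0.1697]
eef_rot: [-0.001, 0.177, 0.984, -0.0]
ft_force: [0.0, 0.2, -0.5]
grip_width: 0.0345
grasp_force: 0.0
```

Emit:
servo_tool(increments=[[0.22, 0.22, 0.03, 0.0, 0.0, 0.93, 0.4], [0.24, 0.2, 0.03, 0.0, 0.0, 0.93, 0.4], [0.26, 0.18, 0.03, 0.0, 0.0, 0.93, 0.4], [0.27, 0.16, 0.03, 0.0, 0.0, 0.94, 0.4], [0.28, 0.13, 0.03, 0.0, 0.0, 0.93, 0.4], [0.29, 0.11, 0.03, 0.0, 0.0, 0.94, 0.4], [0.3, 0.09, 0.03, 0.0, 0.0, 0.93, 0.4], [0.3, 0.06, 0.03, 0.0, 0.0, 0.94, 0.4], [0.31, 0.04, 0.04, 0.0, 0.0, 0.93, 0.4], [0.31, 0.01, 0.03, 0.0, 0.0, 0.94, 0.4]])

```text
time_s: 10.42
ee_pos: [0.5398, 0.2318, 0.1573]
eef_rot: [-0.0, 0.553, 0.833, -0.0]
ft_force: [-0.6, 0.6, 0.0]
grip_width: 0.0342
grasp_force: 0.0
```

Emit:
servo_tool(increments=[[0.31, -0.02, 0.04, 0, 0.0, 0.93, 0.4], [0.31, -0.04, 0.03, 0.0, 0.0, 0.94, 0.4], [0.3, -0.07, 0.04, 0, 0.0, 0.93, 0.4], [0.3, -0.09, 0.03, 0.0, 0.0, 0.94, 0.4], [0.29, -0.11, 0.04, 0, 0.0, 0.93, 0.4], [0.28, -0.14, 0.03, 0.0, 0, 0.94, 0.4], [0.0, 0.0, 0.44, 0.0, 0.0, 0.0, 0.4], [0.0, 0.0, 0.44, 0.0, 0.0, 0.0, 0.4], [0.0, 0.0, 0.44, 0.0, 0.0, 0.0, 0.4], [0.0, 0.0, 0.43, 0.0, 0.0, 0.0, 0.4]])

```text
time_s: 11.25
ee_pos: [0.5072, 0.2985, 0.0784]
eef_rot: [-0.0, 0.737, 0.676, -0.0]
ft_force: [1.2, -0.1, 0.3]
grip_width: 0.0342
grasp_force: 0.0
```

Run:
```python
from m import *
for i in range(2):
    s=sensors.state();print(np.round(s['ee_pos'],4),np.round(s['eef_rot'],4),s['grip_width'],np.round(s['qpos'],2))
    p=get_image('top')
cv2.imwrite('pics/sh.png',cv2.resize(p['image'][190:310,200:400],None,fx=3.5,fy=3.5,interpolation=2))
```

```text
[0.5072 0.2985 0.0784] [-1.000e-04  7.369e-01  6.760e-01 -3.000e-04] 0.0341744403523571 [ 0.41  0.32  1.8  -0.    1.02  0.5 ]
[0.5044 0.2972 0.0744] [-0.0012  0.7369  0.6759 -0.0036] 0.034254069664259715 [ 0.41  0.32  1.81 -0.    1.02  0.5 ]
```

View pics/sh.png

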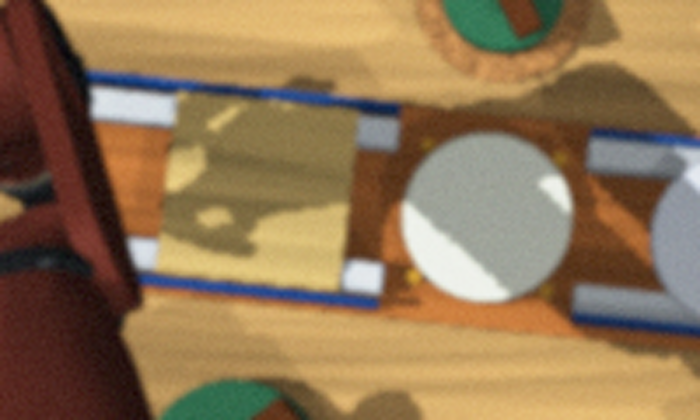

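The sheet lies on the rack at crop (258,190), lower disc clear at (487,215), weight on the mat. Now descend into the gap behind the sheet and push.

Emit:
servo_tool(increments=[[0, 0, 0.4, 0, 0, 0, 0.4], [0, 0, 0.4, 0, 0, 0, 0.4], [0, 0, 0.3, 0, 0, 0, 0.4], [0, 0, 0.15, 0, 0, 0, 0.4], [-0.3, 0, 0, 0, 0, 0, 0.4], [-0.4, 0, 0, 0, 0, 0, 0.4], [-0.2, 0, 0, 0, 0, 0, 0.4], [-0.2, 0, 0, 0, 0, 0, 0.4], [-0.2, 0, 0, 0, 0, 0, 0.4], [-0.2, 0, 0, 0, 0, 0, 0.4]])

```text
time_s: 12.18
ee_pos: [0.5031, 0.238, 0.0307]
eef_rot: [0.0, 0.737, 0.676, 0.001]
ft_force: [0.7, 1.3, 0.9]
grip_width: 0.0343
grasp_force: 0.6
```

Emit:
servo_tool(increments=[[-0.3, 0, 0, 0, 0, 0, 0.4], [-0.4, 0, 0, 0, 0, 0, 0.4], [-0.4, 0, 0, 0, 0, 0, 0.4], [-0.4, 0, 0, 0, 0, 0, 0.4], [-0.4, 0, 0, 0, 0, 0, 0.4], [-0.3, 0, 0, 0, 0, 0, 0.4], [-0.2, 0, 0, 0, 0, 0, 0.4], [0, 0, 0, 0, 0, 0, 0.4], [0, 0, 0, 0, 0, 0, 0.4], [0, 0, 0, 0, 0, 0, 0.4]])

```text
time_s: 13.02
ee_pos: [0.494, 0.1432, 0.0296]
eef_rot: [-0.0, 0.737, 0.676, -0.0]
ft_force: [0.1, 0.9, 0.5]
grip_width: 0.0342
grasp_force: 0.0
```

Run:
```python
from m import *
s=sensors.state();print(np.round(s['ee_pos'],4),s['ft_force'])
for n in('scene','top'):
    p=get_image(n)
    if n=='scene': cv2.imwrite('pics/sh2.png',cv2.resize(p['image'][150:320,230:420],None,fx=3.5,fy=3.5,interpolation=2))
    W=cloud(p);th=np.radians(-4.94);d=W[...,:2]-((.4813,.0147) if n=='top' else (.485,.0143));a=d@[np.cos(th),np.sin(th)];b=d@[-np.sin(th),np.cos(th)];z=W[...,2]
    q=(abs(a)<.03)&(b>-.06)&(b<.33)&(z>.0395)&(z<.05);print(n,q.sum(),np.percentile(b[q],[1,50,99]))
```

```text
[0.494  0.1432 0.0296] [0.07140933 0.89362432 0.52443691]
scene 1033 [-0.01405429  0.05190951  0.12339575]
top 822 [-0.03560843  0.03634981  0.11030904]
```

View pics/sh2.png

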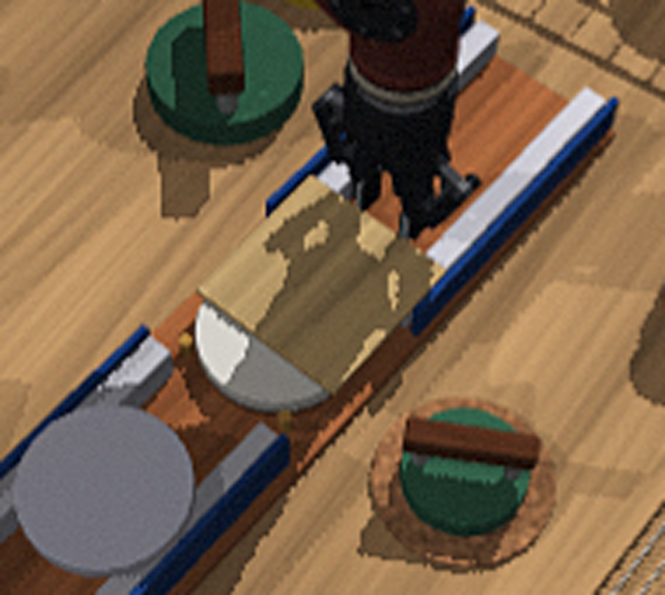

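The sheet (crop 320,290) slides straight and already covers half of the lower disc. Continue, then creep to the stop.

Emit:
servo_tool(increments=[[-0.2, 0, 0, 0, 0, 0, 0.4], [-0.3, 0, 0, 0, 0, 0, 0.4], [-0.3, 0, 0, 0, 0, 0, 0.4], [-0.2, 0, 0, 0, 0, 0, 0.4], [-0.1, 0, 0, 0, 0, 0, 0.4], [-0.1, 0, 0, 0, 0, 0, 0.4], [-0.05, 0, 0, 0, 0, 0, 0.4], [0, 0, 0, 0, 0, 0, 0.4], [0, 0, 0, 0, 0, 0, 0.4], [0, 0, 0, 0, 0, 0, 0.4]])

```text
time_s: 13.95
ee_pos: [0.49, 0.0934, 0.0298]
eef_rot: [0.0, 0.737, 0.676, 0.0]
ft_force: [0.3, -0.4, 0.0]
grip_width: 0.0342
grasp_force: 0.0
```

Emit:
servo_tool(increments=[[-0.03, 0, 0, 0, 0, 0, 0.4], [-0.03, 0, 0, 0, 0, 0, 0.4], [-0.02, 0, 0, 0, 0, 0, 0.4], [0, 0, 0, 0, 0, 0, 0.4], [0, 0, 0, 0, 0, 0, 0.4], [0, 0, 0, 0, 0, 0, 0.4], [0, 0, 0, 0, 0, 0, 0.4], [0, 0, 0, 0, 0, 0, 0.4], [0, 0, 0, 0, 0, 0, 0.4], [0, 0, 0, 0, 0, 0, 0.4]])

```text
time_s: 14.78
ee_pos: [0.4897, 0.0902, 0.0298]
eef_rot: [-0.0, 0.737, 0.676, 0.0]
ft_force: [0.6, 2.3, -0.4]
grip_width: 0.0343
grasp_force: 1.0
```

Emit:
servo_tool(increments=[[-0.02, 0, 0, 0, 0, 0, 0.4], [-0.02, 0, 0, 0, 0, 0, 0.4], [-0.02, 0, 0, 0, 0, 0, 0.4], [0, 0, 0, 0, 0, 0, 0.4], [0, 0, 0, 0, 0, 0, 0.4], [0, 0, 0, 0, 0, 0, 0.4], [0, 0, 0, 0, 0, 0, 0.4], [0, 0, 0, 0, 0, 0, 0.4], [0, 0, 0, 0, 0, 0, 0.4], [0, 0, 0, 0, 0, 0, 0.4]])

```text
time_s: 15.62
ee_pos: [0.4898, 0.09, 0.0299]
eef_rot: [-0.001, 0.738, 0.675, 0.002]
ft_force: [1.1, 10.0, -0.7]
grip_width: 0.0343
grasp_force: 4.9
```

```bash
cat > ms.py <<'E'
from m import *
def sheet():
  for n in('scene','top'):
    p=get_image(n)
    W=cloud(p);th=np.radians(-4.94);d=W[...,:2]-((.4813,.0147) if n=='top' else (.485,.0143));a=d@[np.cos(th),np.sin(th)];b=d@[-np.sin(th),np.cos(th)];z=W[...,2]
    for lo,hi in((-.04,-.015),(.015,.04)):
        q=(a>lo)&(a<hi)&(b>-.1)&(b<.09)&(z>.037)&(z<.0485);print(n,lo,q.sum(),np.percentile(b[q],[1,50,99]),np.median(z[q]))
E
python3 -c "
from ms import *
sheet()
p=get_image('scene');cv2.imwrite('pics/sh3.png',cv2.resize(p['image'][200:310,230:370],None,fx=5,fy=5,interpolation=2))"
```

```text
scene -0.04 470 [-0.06397376  0.00122805  0.07583064] 0.04161965929073836
scene 0.015 485 [-0.06527509 -0.00131558  0.06909027] 0.04167491936251395
top -0.04 396 [-0.06438912 -0.01378091  0.06177377] 0.04161178579169819
top 0.015 312 [-0.0647793  -0.02421018  0.01727634] 0.04174732593276867
```

View pics/sh3.png

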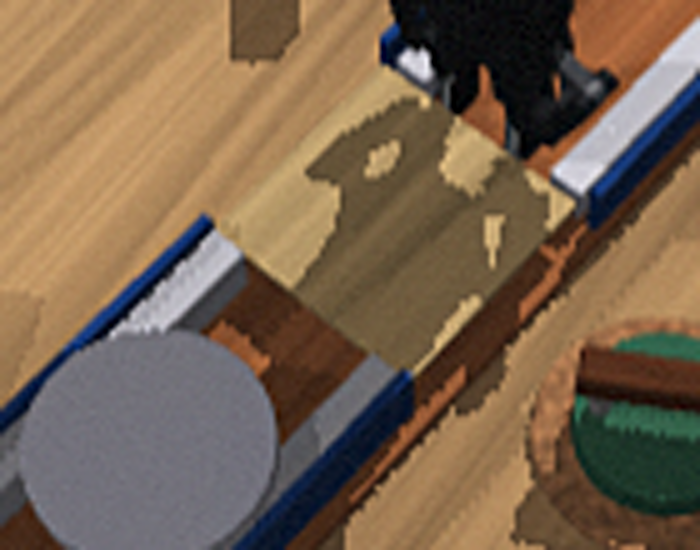

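Sheet is home flat against both disc-rail ends (crop 240,250 and 390,370), wrist force 10 N at the stop. Back off, lift, go behind the upper disc.

Emit:
servo_tool(increments=[[0.1, 0, 0, 0, 0, 0, 0.4], [0.2, 0, 0, 0, 0, 0, 0.4], [0.2, 0, -0.3, 0, 0, 0, 0.4], [0, 0, -0.7, 0, 0, 0, 0.4], [0, 0, -0.7, 0, 0, 0, 0.4], [-0.21, 0, -0.3, 0, 0, 0, 0.6], [-0.5, 0, 0, 0, 0, 0, 0.6], [-0.8, 0, 0, 0, 0, 0, 0.6], [-0.9, 0, 0, 0, 0, 0, 0.6], [-0.9, 0, 0, 0, 0, 0, 0.6]])

```text
time_s: 16.6
ee_pos: [0.4787, -0.0259, 0.1094]
eef_rot: [0.0, 0.736, 0.677, -0.001]
ft_force: [0.5, -0.1, -0.4]
grip_width: 0.0514
grasp_force: 0.0
```

Emit:
servo_tool(increments=[[-0.9, 0, 0, 0, 0, 0, 0.6], [-0.9, 0, 0, 0, 0, 0, 0.6], [-0.9, 0, 0, 0, 0, 0, 0.6], [-0.9, 0, 0, 0, 0, 0, 0.6], [-0.9, 0, 0, 0, 0, 0, 0.6], [-0.9, 0, 0, 0, 0, 0, 0.6], [-0.5, 0, 0, 0, 0, 0, 0.6], [0, 0, 0, 0, 0, 0, 0.6], [0, 0, 0, 0, 0, 0, 0.6], [0, 0, 0, 0, 0, 0, 0.6]])

```text
time_s: 17.43
ee_pos: [0.4583, -0.2589, 0.1089]
eef_rot: [-0.001, 0.737, 0.676, -0.0]
ft_force: [-1.0, -0.2, -0.5]
grip_width: 0.051
grasp_force: 0.0
```

```bash
python3 -c "
from ms import *
s=sensors.state();print(s['ee_pos'],s['eef_rot'],s['grip_width'])
sheet()"
```

```text
[ 0.45832763 -0.25886162  0.10893181] [-1.00807507e-03  7.37175406e-01  6.75700652e-01 -1.81127281e-04] 0.05095985160281335
scene -0.04 444 [-0.06358839 -0.00236096  0.06398164] 0.04174925075825583
scene 0.015 467 [-0.0711814  -0.00452228  0.06319794] 0.04166365355842792
top -0.04 480 [-0.06456544 -0.0012682   0.06266194] 0.041701985968022784
top 0.015 494 [-0.0645651  -0.00255944  0.06232755] 0.041706442556418276
```

Sheet spans −65…+63 mm on the station: home and straight. Now push the upper disc.

Emit:
servo_tool(increments=[[0, 0, 0.5, 0, 0, 0, 0.6], [0, 0, 0.6, 0, 0, 0, 0.6], [0, 0, 0.4, 0, 0, 0, 0.6], [0, 0, 0.13, 0, 0, 0, 0.6], [0.3, 0, 0, 0, 0, 0, 0.6], [0.3, 0, 0, 0, 0, 0, 0.6], [0.2, 0, 0, 0, 0, 0, 0.6], [0.15, 0, 0, 0, 0, 0, 0.6], [0.2, 0, 0, 0, 0, 0, 0.6], [0.25, 0, 0, 0, 0, 0, 0.6]])

```text
time_s: 18.37
ee_pos: [0.4651, -0.2037, 0.0456]
eef_rot: [0.002, 0.737, 0.676, 0.0]
ft_force: [-0.7, -1.0, 2.1]
grip_width: 0.051
grasp_force: 0.9
```

Emit:
servo_tool(increments=[[0.3, 0, 0, 0, 0, 0, 0.6], [0.4, 0, 0, 0, 0, 0, 0.6], [0.4, 0, 0, 0, 0, 0, 0.6], [0.4, 0, 0, 0, 0, 0, 0.6], [0.4, 0, 0, 0, 0, 0, 0.6], [0.3, 0, 0, 0, 0, 0, 0.6], [0.2, 0, 0, 0, 0, 0, 0.6], [0.1, 0, 0, 0, 0, 0, 0.6], [0, 0, 0, 0, 0, 0, 0.6], [0, 0, 0, 0, 0, 0, 0.6]])

```text
time_s: 19.2
ee_pos: [0.4722, -0.1034, 0.0441]
eef_rot: [-0.001, 0.737, 0.676, -0.0]
ft_force: [-0.1, 0.1, 0.9]
grip_width: 0.0511
grasp_force: 0.0
```

```bash
cat >> ms.py <<'E'
def disc(zt):
  for n in('scene','top'):
    p=get_image(n);W=cloud(p);th=np.radians(-4.94);o=np.array((.4813,.0147) if n=='top' else (.485,.0143))
    U=np.array([[np.cos(th),np.sin(th)],[-np.sin(th),np.cos(th)]]);d=(W[...,:2]-o)@U.T;H,S,V=masks(p);z=W[...,2]
    m=(abs(d[...,0])<.075)&(abs(d[...,1]+.08)<.17)&(z>zt-.008)&(z<zt+.008)&(S<75)
    (c,r),k=blob_circ(p,m,zt); print(n,'disc ab',np.round((c-o)@U.T*1000,1),'r',round(r*1000,1),k)
  return p
E
python3 -c "
from ms import *
s=sensors.state();print(s['ee_pos'],s['ft_force'])
disc(.059)
p=get_image('scene');cv2.imwrite('pics/d.png',cv2.resize(p['image'][200:350,200:370],None,fx=4,fy=4,interpolation=2))"
```

```text
[ 0.47215019 -0.10338235  0.04407944] [-0.05381714  0.14658273  0.92181099]
scene disc ab [  7.7 -44.7] r 52.0 1032
top disc ab [  0.6 -48.1] r 55.4 1034
```

View pics/d.png

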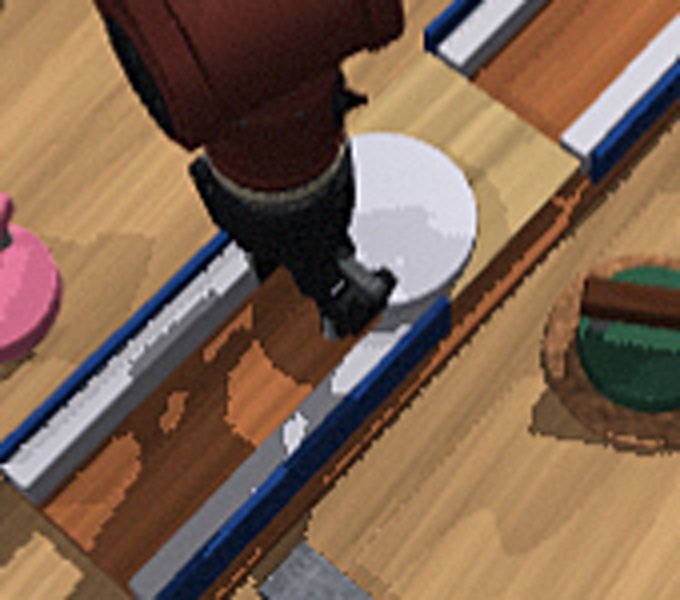

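The disc (crop 410,215) has passed onto the sheet, pushed straight. Push on to just short of centre, then back off to measure.

Emit:
servo_tool(increments=[[0.15, 0, 0, 0, 0, 0, 0.6], [0.2, 0, 0, 0, 0, 0, 0.6], [0.25, 0, 0, 0, 0, 0, 0.6], [0.2, 0, 0, 0, 0, 0, 0.6], [0.15, 0, 0, 0, 0, 0, 0.6], [0.1, 0, 0, 0, 0, 0, 0.6], [0.05, 0, 0, 0, 0, 0, 0.6], [0, 0, 0, 0, 0, 0, 0.6], [0, 0, 0, 0, 0, 0, 0.6], [0, 0, 0, 0, 0, 0, 0.6]])

```text
time_s: 20.18
ee_pos: [0.4766, -0.0602, 0.0446]
eef_rot: [0.0, 0.737, 0.676, 0.0]
ft_force: [0.1, 1.1, -0.3]
grip_width: 0.0512
grasp_force: 0.0
```

Emit:
servo_tool(increments=[[-0.1, 0, 0, 0, 0, 0, 0.6], [-0.4, 0, 0, 0, 0, 0, 0.6], [-0.8, 0, 0, 0, 0, 0, 0.6], [-1, 0, 0, 0, 0, 0, 0.6], [-1, 0, 0, 0, 0, 0, 0.6], [-0.8, 0, 0, 0, 0, 0, 0.6], [-0.4, 0, 0, 0, 0, 0, 0.6], [0, 0, 0, 0, 0, 0, 0.6], [0, 0, 0, 0, 0, 0, 0.6], [0, 0, 0, 0, 0, 0, 0.6]])

```text
time_s: 21.02
ee_pos: [0.4604, -0.2388, 0.0441]
eef_rot: [-0.001, 0.737, 0.676, 0.0]
ft_force: [0.4, -0.5, -0.2]
grip_width: 0.0512
grasp_force: 0.0
```

```bash
python3 -c "
from ms import *
s=sensors.state();print(s['ee_pos'],s['ft_force'])
disc(.058);disc(.058);sheet()"
```

```text
[ 0.46044382 -0.23883867  0.04413616] [ 0.4450276  -0.5433504  -0.19707951]
scene disc ab [ -0.6 -10.7] r 60.3 1662
top disc ab [ -0.3 -10.2] r 59.5 1849
scene disc ab [ -0.5 -10.7] r 60.4 1672
top disc ab [ -0.1 -10.1] r 59.4 1846
scene -0.04 50 [-0.06596604  0.05722179  0.06549444] 0.04190590404704716
scene 0.015 107 [-0.08946695  0.04880547  0.06471249] 0.04197542514979952
top -0.04 100 [-0.06544048  0.05109432  0.06358452] 0.04157653833528396
top 0.015 85 [-0.06504512  0.05252573  0.06364754] 0.040861072220103996
```

Emit:
servo_tool(increments=[[0.4, 0, 0, 0, 0, 0, 0.6], [0.9, 0, 0, 0, 0, 0, 0.6], [1, 0, 0, 0, 0, 0, 0.6], [0.9, 0, 0, 0, 0, 0, 0.6], [0.6, 0, 0, 0, 0, 0, 0.6], [0.4, 0, 0, 0, 0, 0, 0.6], [0.2, 0, 0, 0, 0, 0, 0.6], [0.1, 0, 0, 0, 0, 0, 0.6], [0.1, 0, 0, 0, 0, 0, 0.6], [0.1, 0, 0, 0, 0, 0, 0.6]])

```text
time_s: 22.15
ee_pos: [0.4774, -0.0528, 0.0446]
eef_rot: [0.0, 0.737, 0.676, -0.0]
ft_force: [-0.1, -1.4, -0.7]
grip_width: 0.0509
grasp_force: 0.6
```

Emit:
servo_tool(increments=[[0.07, 0, 0, 0, 0, 0, 0.6], [0, 0, 0, 0, 0, 0, 0.6], [0, 0, 0, 0, 0, 0, 0.6], [0, 0, 0, 0, 0, 0, 0.6], [-0.1, 0, 0, 0, 0, 0, 0.6], [-0.5, 0, 0, 0, 0, 0, 0.6], [-1, 0, 0, 0, 0, 0, 0.6], [-1, 0, 0, 0, 0, 0, 0.6], [-1, 0, 0, 0, 0, 0, 0.6], [-0.9, 0, 0, 0, 0, 0, 0.6]])

```text
time_s: 22.98
ee_pos: [0.4615, -0.2313, 0.0448]
eef_rot: [0.0, 0.737, 0.676, 0.0]
ft_force: [1.1, -0.4, -0.2]
grip_width: 0.0512
grasp_force: 0.0
```

```bash
python3 -c "
from ms import *
s=sensors.state();print(s['ee_pos'],s['ft_force'])
disc(.058);disc(.058);
p=get_image('top');W=cloud(p);x,y,z=np.moveaxis(W,-1,0)
q=(abs(x-.65)<.07)&(abs(y-.007)<.07)&(z>.055)&(z<.085);r=cv2.minAreaRect(proj(p,np.argwhere(q),.072).astype(np.float32));print('bar',r,np.median(z[q]))
H,S,V=masks(p);print(blob_circ(p,(abs(x-.65)<.07)&(abs(y-.007)<.07)&(((H>60)&(H<95)&(S>80)&(z<.04)|q)),.028))"
```

```text
[ 0.46152952 -0.23129392  0.04475425] [ 1.09396429 -0.39951023 -0.16470073]
scene disc ab [-0.1 -1. ] r 60.4 1645
top disc ab [ 0.1 -0.8] r 59.4 1850
scene disc ab [-0.  -1.2] r 60.5 1656
top disc ab [ 0.1 -0.8] r 59.4 1855
bar ((0.6454460620880127, 0.006577871739864349), (0.09101656079292297, 0.020870300009846687), 27.01572608947754) 0.07085560725970537
((array([0.65143784, 0.00955917]), np.float64(0.04534313519054249)), np.int32(903))
```

Emit:
servo_tool(increments=[[0.4, 0, 0, 0, 0, 0, 0.6], [0.9, 0, 0, 0, 0, 0, 0.6], [1, 0, 0, 0, 0, 0, 0.6], [0.9, 0, 0, 0, 0, 0, 0.6], [0.6, 0, 0, 0, 0, 0, 0.6], [0.4, 0, 0, 0, 0, 0, 0.6], [0.2, 0, 0, 0, 0, 0, 0.6], [0.08, 0, 0, 0, 0, 0, 0.6], [0.05, 0, 0, 0, 0, 0, 0.6], [0, 0, 0, 0, 0, 0, 0.6]])

```text
time_s: 24.07
ee_pos: [0.4775, -0.0481, 0.0445]
eef_rot: [-0.0, 0.737, 0.676, -0.0]
ft_force: [-0.3, -0.7, -0.3]
grip_width: 0.0511
grasp_force: 0.0
```

Emit:
servo_tool(increments=[[0, 0, 0, 0, 0, 0, 0.6], [0, 0, 0, 0, 0, 0, 0.6], [-0.1, 0, 0, 0, 0, 0, 0.6], [-0.5, 0, 0, 0, 0, 0, 0.6], [-0.9, 0, -0.2, 0, 0, 0, 0.6], [-0.5, 0, -0.8, 0, 0, 0, 0.6], [0, 0, -1, 0, 0, 0, 1], [0, 0, -1, 0, 0, 0, 1], [0, 0, -0.9, 0, 0, 0, 1], [0, 0, 0, 0, 0, 0, 1]])

```text
time_s: 24.9
ee_pos: [0.4759, -0.1314, 0.2098]
eef_rot: [0.008, 0.738, 0.675, 0.003]
ft_force: [1.8, -0.9, 0.7]
grip_width: 0.0853
grasp_force: 0.0
```

```bash
python3 -c "
from ms import *
from plan import plan
s=sensors.state();print(s['ee_pos'],s['ft_force'])
b=-.0642+.0012-.08; th=np.radians(-4.94); st=[.483-np.sin(th)*b,.0145+np.cos(th)*b,.0449+.156];print(st)
disc(.058)
plan([(.648,.0068,.16,-63,14,1),(.648,.0068,.0475,-63,6,1)],st)"
```

```text
[ 0.47591543 -0.13136086  0.20979956] [ 1.76333423 -0.92664317  0.71657334]
[np.float64(0.4706859150022868), np.float64(-0.1279688152216796), 0.2009]
scene disc ab [-0.5  1. ] r 60.4 1571
top disc ab [-0.   1.6] r 59.5 1852
end [0.6479 0.0067 0.0477]
[[0.27, 0.29, 0.07, 0.0, 0.0, 0.83, 1.0], [0.29, 0.27, 0.07, 0.0, 0.0, 0.83, 1.0], [0.31, 0.25, 0.07, 0.01, 0.0, 0.83, 1.0], [0.32, 0.23, 0.07, 0.0, 0.0, 0.83, 1.0], [0.34, 0.21, 0.08, 0.01, 0.0, 0.83, 1.0], [0.35, 0.18, 0.07, 0.0, 0.0, 0.83, 1.0], [0.37, 0.15, 0.08, 0.01, 0.0, 0.83, 1.0], [0.38, 0.13, 0.07, 0.0, 0.0, 0.83, 1.0], [0.38, 0.1, 0.08, 0.01, 0.0, 0.83, 1.0], [0.39, 0.07, 0.07, 0.0, 0.0, 0.83, 1.0]]
[[0.4, 0.04, 0.08, 0.01, 0.0, 0.82, 1.0], [0.4, 0.02, 0.07, 0.0, 0.0, 0.83, 1.0], [0.4, -0.01, 0.08, 0.0, -0.01, 0.82, 1.0], [0.39, -0.04, 0.07, 0.01, 0.0, 0.83, 1.0], [0.0, 0.0, 0.47, 0.0, 0.0, 0.0, 1.0], [0.0, 0.0, 0.47, 0.0, 0.0, 0.0, 1.0], [0.0, 0.0, 0.47, 0.0, 0.0, 0.0, 1.0], [0.0, 0.0, 0.47, 0.0, 0.0, 0.0, 1.0], [0.0, 0.0, 0.47, 0.0, 0.0, 0.0, 1.0], [0.0, 0.0, 0.46, 0.0, 0.0, 0.0, 1.0]]
```

Emit:
servo_tool(increments=[[0.27, 0.29, 0.07, 0, 0, 0.83, 1], [0.29, 0.27, 0.07, 0, 0, 0.83, 1], [0.31, 0.25, 0.07, 0, 0, 0.83, 1], [0.32, 0.23, 0.07, 0, 0, 0.83, 1], [0.34, 0.21, 0.08, 0, 0, 0.83, 1], [0.35, 0.18, 0.07, 0, 0, 0.83, 1], [0.37, 0.15, 0.08, 0, 0, 0.83, 1], [0.38, 0.13, 0.07, 0, 0, 0.83, 1], [0.38, 0.1, 0.08, 0, 0, 0.83, 1], [0.39, 0.07, 0.07, 0, 0, 0.83, 1]])

```text
time_s: 25.83
ee_pos: [0.5953, -0.0311, 0.168]
eef_rot: [-0.001, 0.929, 0.369, -0.002]
ft_force: [0.2, 0.2, 1.4]
grip_width: 0.0854
grasp_force: 0.0
```

Emit:
servo_tool(increments=[[0.4, 0.04, 0.08, 0, 0, 0.82, 1], [0.4, 0.02, 0.07, 0, 0, 0.83, 1], [0.4, -0.01, 0.08, 0, 0, 0.82, 1], [0.39, -0.04, 0.07, 0, 0, 0.83, 1], [0, 0, 0, 0, 0, 0, 1], [0, 0, 0, 0, 0, 0, 1], [0, 0, 0, 0, 0, 0, 1], [0, 0, 0, 0, 0, 0, 1], [0, 0, 0, 0, 0, 0, 1], [0, 0, 0, 0, 0, 0, 1]])

```text
time_s: 26.67
ee_pos: [0.6472, 0.0065, 0.1595]
eef_rot: [0.0, 0.972, 0.234, -0.0]
ft_force: [-0.3, 0.8, -0.9]
grip_width: 0.0856
grasp_force: 0.0
```

```bash
python3 -c "
from h import *
for i in range(4):
    s=sensors.state();q=s['eef_rot'];print(np.round(s['ee_pos'],4),np.round(q,4),2*np.degrees(np.arctan2(q[2],q[1]))-90);get_image('top')"
```

```text
[0.6472 0.0065 0.1595] [ 0.      0.9723  0.2337 -0.    ] -62.97270687795279
[0.6473 0.0066 0.1596] [1.000e-04 9.723e-01 2.337e-01 1.000e-04] -62.96993021492294
[0.6474 0.0066 0.1597] [1.000e-04 9.723e-01 2.338e-01 2.000e-04] -62.96367487090863
[0.6475 0.0067 0.1596] [1.000e-04 9.723e-01 2.338e-01 2.000e-04] -62.960547009780214
```

Good. Descend and grip.

Emit:
servo_tool(increments=[[0, 0, 0.5, 0, 0, 0, 1], [0, 0, 0.6, 0, 0, 0, 1], [0, 0, 0.6, 0, 0, 0, 1], [0, 0, 0.6, 0, 0, 0, 1], [0, 0, 0.31, 0, 0, 0, 1], [0, 0, 0.2, 0, 0, 0, 1], [0, 0, 0, 0, 0, 0, 1], [0, 0, 0, 0, 0, 0, 0], [0, 0, 0, 0, 0, 0, 0], [0, 0, 0, 0, 0, 0, 0]])

```text
time_s: 27.7
ee_pos: [0.6492, 0.0069, 0.049]
eef_rot: [0.001, 0.972, 0.234, 0.002]
ft_force: [0.1, 0.5, 0.0]
grip_width: 0.0515
grasp_force: 0.0
```

Emit:
servo_tool(increments=[[0, 0, 0, 0, 0, 0, 0], [0, 0, 0, 0, 0, 0, 0], [0, 0, 0, 0, 0, 0, 0], [0, 0, 0, 0, 0, 0, 0], [0, 0, 0, 0, 0, 0, 0], [0, 0, 0, 0, 0, 0, 0], [0, 0, -0.05, 0, 0, 0, 0], [0, 0, -0.3, 0, 0, 0, 0], [0, 0, -0.6, 0, 0, 0, 0], [0, 0, -0.7, 0, 0, 0, 0]])

```text
time_s: 28.53
ee_pos: [0.6424, 0.0077, 0.1082]
eef_rot: [-0.002, 0.972, 0.234, -0.006]
ft_force: [0.0, -0.8, -5.4]
grip_width: 0.0192
grasp_force: 45.1
```

```bash
python3 -c "
from plan import *
s=sensors.state();print(s['ee_pos'],s['ft_force'],s['grip_width'])
plan([(.648,.0068,.133,-63,1,0),(.500,.0145,.133,-63,8,0),(.4838,.0152,.13,-63,1,0),(.4838,.0152,.106,-63,4,0),(.4838,.0152,.102,-63,2,0),(.4838,.0152,.102,-63,4,0)],[.6479,.0067,.0477-.0124+.066+.0124])"
```

```text
[0.64239901 0.00765022 0.10823126] [ 0.02741766 -0.77947018 -5.44759544] 0.01921746311505546
end [0.4839 0.0154 0.1021]
[[0.0, 0.0, -0.48, -0.08, 0.12, 0.01, 0.0], [-0.4, -0.23, 0.0, 0.0, 0.0, 0.0, 0.0], [-0.4, -0.23, 0.0, 0.0, 0.0, 0.0, 0.0], [-0.4, -0.23, 0.0, 0.0, 0.0, 0.0, 0.0], [-0.4, -0.23, 0.0, 0.0, 0.0, 0.0, 0.0], [-0.4, -0.23, 0.0, 0.0, 0.0, 0.0, 0.0], [-0.4, -0.24, 0.0, 0.0, 0.0, 0.0, 0.0], [-0.41, -0.23, 0.0, 0.0, 0.0, 0.0, 0.0], [-0.4, -0.24, 0.0, 0.0, 0.0, 0.0, 0.0], [-0.35, -0.2, 0.07, 0.0, 0.0, 0.0, 0.0]]
[[0.0, 0.0, 0.15, 0.0, 0.0, 0.0, 0.0], [0.0, 0.0, 0.15, 0.0, 0.0, 0.0, 0.0], [0.0, 0.0, 0.15, 0.0, 0.0, 0.0, 0.0], [0.0, 0.0, 0.15, 0.0, 0.0, 0.0, 0.0], [0.0, 0.0, 0.05, 0.0, 0.0, 0.0, 0.0], [0.0, 0.0, 0.05, 0.0, 0.0, 0.0, 0.0], [0.0, 0.0, 0.0, 0.0, 0.0, 0.0, 0.0], [0.0, 0.0, 0.0, 0.0, 0.0, 0.0, 0.0], [0.0, 0.0, 0.0, 0.0, 0.0, 0.0, 0.0], [0.0, 0.0, 0.0, 0.0, 0.0, 0.0, 0.0]]
```

Emit:
servo_tool(increments=[[0, 0, -0.48, 0, 0, 0, 0], [-0.4, -0.23, 0, 0, 0, 0, 0], [-0.4, -0.23, 0, 0, 0, 0, 0], [-0.4, -0.23, 0, 0, 0, 0, 0], [-0.4, -0.23, 0, 0, 0, 0, 0], [-0.4, -0.23, 0, 0, 0, 0, 0], [-0.4, -0.24, 0, 0, 0, 0, 0], [-0.41, -0.23, 0, 0, 0, 0, 0], [-0.4, -0.24, 0, 0, 0, 0, 0], [-0.35, -0.2, 0.07, 0, 0, 0, 0]])

```text
time_s: 29.37
ee_pos: [0.4799, 0.0162, 0.1279]
eef_rot: [-0.001, 0.972, 0.234, -0.002]
ft_force: [-0.3, 0.3, -6.6]
grip_width: 0.0191
grasp_force: 45.2
```

Emit:
servo_tool(increments=[[0, 0, 0.15, 0, 0, 0, 0], [0, 0, 0.15, 0, 0, 0, 0], [0, 0, 0.15, 0, 0, 0, 0], [0, 0, 0.15, 0, 0, 0, 0], [0, 0, 0.05, 0, 0, 0, 0], [0, 0, 0.05, 0, 0, 0, 0], [0, 0, 0, 0, 0, 0, 0], [0, 0, 0, 0, 0, 0, 0], [0, 0, 0, 0, 0, 0, 0], [0, 0, 0, 0, 0, 0, 0]])

```text
time_s: 30.2
ee_pos: [0.4837, 0.0156, 0.1017]
eef_rot: [0.0, 0.972, 0.234, 0.0]
ft_force: [-0.2, -0.6, -6.4]
grip_width: 0.0192
grasp_force: 45.1
```

```bash
cat > wd.py <<'E'
from ms import *
def wd(zt,f=None):
  disc(.058)
  for n in('scene','top'):
    p=get_image(n);W=cloud(p);th=np.radians(-4.94);o=np.array((.4813,.0147) if n=='top' else (.485,.0143))
    U=np.array([[np.cos(th),np.sin(th)],[-np.sin(th),np.cos(th)]]);d=(W[...,:2]-o)@U.T;H,S,V=masks(p);z=W[...,2]
    near=(np.hypot(d[...,0],d[...,1])<.075)
    g=near&(H>60)&(H<95)&(S>80)&(z>zt-.025)&(z<zt+.006)
    c=cv2.findContours(g.astype(np.uint8),0,1)[0]; c=np.vstack(c)[:,0]
    h=cv2.convexHull(c)[:,0] ; P=(proj(p,h[:,::-1],zt)-o)@U.T
    from scipy.optimize import least_squares
    r=least_squares(lambda v:np.hypot(*(P-v).T)-.0445,[0,0],loss='soft_l1',f_scale=.001); print(n,'base',g.sum(),np.round(r.x*1000,1),'rms',np.sqrt(np.mean(r.fun**2))*1000)
    q=near&(z>zt+.03)&(z<zt+.055)&(S>80)&((H<20)|(H>170)); pts=(proj(p,np.argwhere(q),zt+.044)-o)@U.T
    if len(pts)>5: print('  bar',cv2.minAreaRect(pts.astype(np.float32)))
    if f and n=='scene': cv2.imwrite(f,cv2.resize(p['image'][190:310,240:400],None,fx=4.5,fy=4.5,interpolation=2))
E
python3 -c "
from wd import *
s=sensors.state();print(s['ee_pos'],s['ft_force'],s['grip_width'])
wd(.082,'pics/w.png')"
```

```text
[0.48373184 0.01556653 0.10170311] [-0.23917777 -0.61164273 -6.42410389] 0.01923716252649211
scene disc ab [0.2 0.3] r 59.8 534
top disc ab [-13.1   1.9] r 48.4 313
scene base 570 [ 5.2 -5.1] rms 1.9245402117284072
  bar ((0.002393873408436775, -0.0022446587681770325), (0.08880472183227539, 0.026662804186344147), 31.2995662689209)
top base 148 [4.9 2.9] rms 5.13076450932012
  bar ((-0.030045313760638237, -0.01756935380399227), (0.01467212289571762, 0.016115395352244377), 24.427961349487305)
```

View pics/w.png

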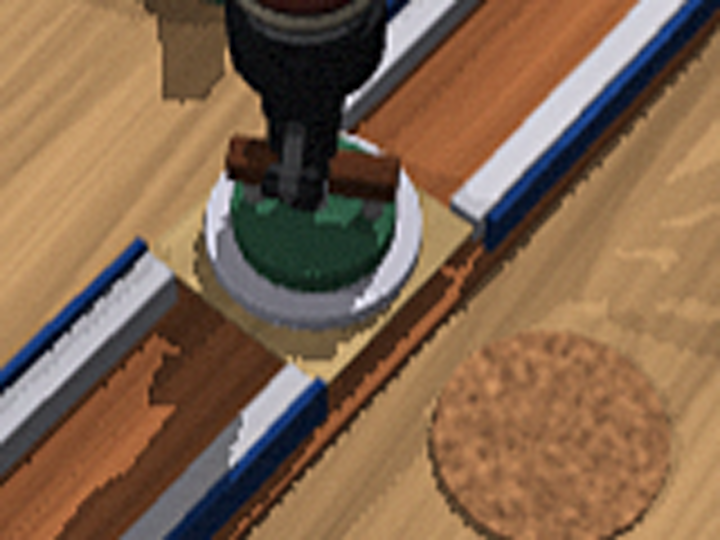

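The held weight (crop 312,235) sits central over the grey disc, which shows an even rim. Lower the last few millimetres slowly.

Emit:
servo_tool(increments=[[0, 0, 0.02, 0, 0, 0, 0], [0, 0, 0.01, 0, 0, 0, 0], [0, 0, 0.01, 0, 0, 0, 0], [0, 0, 0.01, 0, 0, 0, 0], [0, 0, 0.01, 0, 0, 0, 0], [0, 0, 0, 0, 0, 0, 0], [0, 0, 0, 0, 0, 0, 0], [0, 0, 0, 0, 0, 0, 0], [0, 0, 0, 0, 0, 0, 0], [0, 0, 0, 0, 0, 0, 0]])

```text
time_s: 31.23
ee_pos: [0.4833, 0.0156, 0.1]
eef_rot: [-0.0, 0.972, 0.234, -0.0]
ft_force: [-4.6, 0.4, 3.8]
grip_width: 0.0192
grasp_force: 46.6
```

Resting on the disc, pressed lightly. Release, lift clear and check.

Emit:
servo_tool(increments=[[0, 0, -0.01, 0, 0, 0, 0], [0, 0, 0, 0, 0, 0, 0.5], [0, 0, 0, 0, 0, 0, 1], [0, 0, 0, 0, 0, 0, 1], [0, 0, 0, 0, 0, 0, 1], [0, 0, 0, 0, 0, 0, 1], [0, 0, 0, 0, 0, 0, 1], [0, 0, 0, 0, 0, 0, 1], [0, 0, -0.1, 0, 0, 0, 1], [0, 0, -0.3, 0, 0, 0, 1]])

```text
time_s: 32.07
ee_pos: [0.4815, 0.0158, 0.1138]
eef_rot: [-0.001, 0.972, 0.234, -0.002]
ft_force: [-0.3, -0.4, -1.1]
grip_width: 0.0855
grasp_force: 0.0
```

Emit:
servo_tool(increments=[[0, 0, -0.6, 0, 0, 0, 1], [0, 0, -0.8, 0, 0, 0, 1], [0, 0, -0.8, 0, 0, 0, 1], [0, 0, -0.8, 0, 0, 0, 1], [0.7, -0.7, -0.3, 0, 0, 0, 1], [0.7, -0.7, 0, 0, 0, 0, 1], [0.7, -0.7, 0, 0, 0, 0, 1], [0.7, -0.7, 0, 0, 0, 0, 1], [0.5, -0.5, 0, 0, 0, 0, 1], [0, 0, 0, 0, 0, 0, 1]])

```text
time_s: 32.9
ee_pos: [0.5418, 0.198, 0.2477]
eef_rot: [-0.001, 0.972, 0.236, 0.001]
ft_force: [-0.8, -0.8, -0.3]
grip_width: 0.0854
grasp_force: 0.0
```

```bash
python3 -c "
from wd import *
s=sensors.state();print(s['ee_pos'],s['ft_force'])
wd(.080);sheet()"
```

```text
[0.54176653 0.19796207 0.24768683] [-0.76399418 -0.81202584 -0.32359647]
scene disc ab [0.1 0.4] r 59.8 526
top disc ab [-0.1  1.7] r 59.5 757
scene base 638 [ 4.9 -4.4] rms 2.4915493106779025
  bar ((0.0021528862416744232, -0.0022476613521575928), (0.08903300762176514, 0.02770819701254368), 31.603147506713867)
top base 628 [0.8 3.6] rms 2.3804526728088464
  bar ((0.0013911984860897064, 0.0013451650738716125), (0.08779282122850418, 0.018771085888147354), 32.26487350463867)
scene -0.04 60 [-0.06521196 -0.05736333  0.06391615] 0.04198130469635543
scene 0.015 114 [-0.09643556 -0.05228357  0.06492367] 0.041819642456416645
top -0.04 98 [-0.06536513 -0.05186562  0.06363577] 0.041435814892863375
top 0.015 80 [-0.06539444 -0.05462337  0.06353092] 0.04164330079169027
```

All in place: sheet home, disc and weight centred to about 1–1.5 mm. Handing in.

```bash
python3 -c "
from station import workorder
print(workorder.close_job())"
```

```text
the job is handed in; nothing more can be done
None
```

The job is done and handed in at about 33 s: the sheet is home against the disc-rail ends, the second disc lies within about 1 mm of centre above the first, and the weight is back on it, centred to about 1.5 mm by the cameras.

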